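# Rack the guide pins and hold the sprung fixture cover at its index

### The job

Ready the test fixture for a look inside: two guide pins, one long and one short, were left standing on its sprung cover; stand each fully home in the empty hole of the wooden row that holds pins of its own length. Then lift the cover until it lies parallel with the index arm at its side and finish while still holding it there, since the spring would shut it. Leave the index arm as it is set and the bottle, screwdriver and circuit board where they are.

Things in the scene. Friction and masses are not known exactly. Their poses are not given: they have to be found in the camera images.
- fixture: Grey test fixture, 220 (x) x 260 (y) x 85 mm high, fixed; origin at the centre of its underside, x from its front (bar side) to the hinge, z up. Hinge axis of cover and index arm: along y through (100, 0, 85) mm. Flat top of the shut cover: 97 mm above the bench. A white upright scale plate (160 x 5 mm, 215 mm high) stands at its right (-y) side, centre (-30, -152) mm, just outside the index arm.
- cover (a joint): Angle in rad of the black cover (plate 215 x 260 x 12 mm, 0.45 kg): 0 = shut and level, grows as the front edge rises, stop at 1.2. A hinge spring always pulls it shut: lifting at the bar takes about 7 N when shut, about 11 N at 0.7 rad; let go, it falls shut.
- cover_bar (a point): Middle of the cover's lifting bar: round steel, 12 mm thick, 98 mm free between its two posts, parallel to the hinge, centre line 40 mm above the cover's top face. Cover shut: at (-85, 0, 137) mm in the fixture's frame (185 mm in front of, 52 mm above the hinge axis); it goes round the hinge with the cover. Axes are the cover's: x front to hinge, y along the bar.
- index (a joint): Angle in rad at which the index arm is set, measured as the cover's: 0 = level, grows as its tip rises; set anywhere from 0.40 to 0.70. It stays by friction. The cover is at the mark when both angles are equal.
- index_tip (a point): Pointed end of the index arm: a thin dark steel arm 155 mm long, 6 mm wide, 12 mm deep, on the cover's hinge axis, between the cover's right edge and the white scale plate. Axes are the arm's: x from tip to hinge, parallel to the cover's x when the cover is at the mark.
- long_pin: Loose brass guide pin, plain round rod 16 mm in diameter, 90 mm long, about 0.1 kg, standing upright on the cover; origin at the centre of its foot, z along it.
- short_pin: Loose brass guide pin, the same 16 mm diameter but 60 mm long, about 0.07 kg, standing upright on the cover; origin at the centre of its foot, z along it.
- long_row: Fixed wooden block 50 (x) x 170 (y) x 35 mm high with a row of three fixed 90 mm brass pins (they stand 65 mm above it, at y = -15, 25, 65 mm) and an empty hole at y = -60 mm; origin at the centre of its underside, z up.
- long_row_hole (a point): Centre of the mouth, on the top face, of the empty hole of the long row: 20 mm in diameter, 25 mm deep, mouth 35 mm above the bench. A pin fully home has its foot 25 mm below this point. Axes as the block's.
- short_row: Fixed wooden block just like the long row, but its three fixed pins are 60 mm long (they stand 35 mm above it). Origin and axes as for the long row.
- short_row_hole (a point): Centre of the mouth, on the top face, of the empty hole of the short row: 20 mm in diameter, 25 mm deep, mouth 35 mm above the bench. Axes as the block's.
- bottle: Bystander: closed white bottle, 48 mm in diameter, 120 mm high, standing to the right of the fixture, nearer the robot; origin at the centre of its underside.
- screwdriver: Bystander: black-handled screwdriver, 200 mm long, 26 mm thick, lying to the right of the fixture; origin under its middle.
- board: Bystander: green circuit board 80 x 110 mm with components up to 18 mm high, lying flat between the robot and the fixture; origin at the centre of its underside.
There are look-alikes about, which are no part of the job. Leave any blue look-alike of the short_row alone.

How it is judged:
By the outcome, as a careful person would: the job done as asked, in the order asked, and still so for the second after the job is handed in, while the arm keeps its last pose, push and grip.
It also fails if it takes over 67 s, if anything falls off the work surface, if the arm or the gripper's body presses on something with over 40 N, if the wrist force passes 120 N, or if a joint passes its speed limit or range.

### The arm

A 6-joint arm with a two-finger parallel gripper is mounted at the origin on the work surface. World frame = base frame: x ahead of the robot, y to its left, z up, the work surface at z = 0. Lengths are in m, angles in rad, forces in N, time in s.
With the tool pointing down it reaches from about 0.275 to 0.875 m from the base axis. Payload 12.5 kg.
Tool frame: the origin (TCP) lies midway between the tips of the shut fingers; the grasp point (between the pads) lies 19 mm behind it; z points along the fingers, y is the line along which they close (so a half turn about z gives the same grasp; the last joint's range is limited). The gripper opens to 85 mm and grips with 20 to 120 N. Pads are 22 mm wide; open, the fingers measure 114 mm over their backs; the gripper's body (76 mm by 85 mm) begins 54 mm behind the grasp point. The pads swing forward as they close: fully open they stand 13 mm farther back than shut.
Start: joints at [1.029, 0.351, 1.652, -0, 1.139, -0.085], TCP at [0.243, 0.494, 0.231] pointing down, gripper open.
Joint ranges: [-2.75, 2.75], [-0.79, 2.1], [0.01, 2.65], [-1.57, 4.71], [0.07, 3.14], [-2.87, 2.87]. Speed limits (rad/s): [2.22, 2.22, 2.79, 3.14, 3.14, 3.14].

### API

Orientations are given as a 3x3 rotation matrix whose columns are the frame's x, y, z axes.
In Python, from workcell import manip, eyes, workorder gives the robot as it stands.
- The arm moves only by the tool apply_moves, never from a script. Its argument "deltas" is a list of rows, each a list of 3 entries, a list of its own where there are three numbers: the opening, from -1 (shut) to 1 (fully open), then the shift along the tool's x, y, z in mm, then the turn about the tool's z in degrees. A call has 1 to 12 rows; each row is the pose to reach, as a shift and turn from the pose commanded when the call began, along the tool's axes at that moment; what a row does not reach only later rows make up. A row lasts 1/10 s, in which the tool goes at most 50 mm and 8.59 degrees, less where a joint would pass 70% of its speed; a pose out of reach is approached as far as the arm can. A call with a gripper value outside its range is refused whole. The fingers move at their own pace and stop on an object; "grip_force" is the grip in N (left out, the last holds). Time passes only in rows, so rows that repeat a pose let the fingers close. It gives the time, the measured TCP pose, the force, the opening and the grip force at its end, in the units of the state.
- manip.get_state(): the state, without advancing time (a new reading comes with each control period).
- eyes.read_camera(name): name is "scene" or "top" or "wrist"; returns the picture (420x560x3 uint8, red, green, blue); there is no depth.
- eyes.get_calibration(name): a dict with "camera_matrix" (3x3 intrinsics, pixels), "R" (3x3) and "t" (3): a world point X has camera coordinates R X + t. Camera axes: x right, y down, z forward; pixel columns grow to the right and rows downward; lengths in m; the calibration is good to about 2 mm. A picture is of the moment at which its call begins: read the wrist's pose just before it. get_calibration takes no time and is no camera call; for the wrist camera it gives the pose at the moment of the call.
- workorder.close_job(): hands the job in; it is judged then, once.
The state is a dict: "time": time; "joint_positions": joint angles; "qvel": joint speeds; "joint_efforts": joint torques, N m; "tcp_pos": TCP position; "ee_rot": TCP orientation; "contact_force": force on the tool from outside, world axes, zero at the start; "ft_torque": the same for the moment, N m; "gripper_width": finger opening in m; "gripper_force": force on a finger pad.
Only numpy, scipy, OpenCV 4.12 (cv2) and the standard library are available. Lean on these libraries where they do the work, as an engineer would, in place of code of your own. Each camera call takes 0.05 s, during which the arm holds its last target. There are 200 camera calls.

## Working session

There is one attempt and no reset: what is moved stays moved. The work goes in short steps, Python scripts to look and compute and a tool call to move; the robot and the scene stay as the last step left them, time stands still between calls to the robot, and variables do not carry over. Pictures are saved under pics/ and viewed, at most 10 in all, crops included, and the job is handed in when it is done.

Besides the shell and the picture viewer there is one more tool, called in YAML: its name, and indented under it one key for each argument. apply_moves: Moves the arm, as the interface text tells. Its arguments: {"type":"object","properties":{"deltas":{"type":"array"},"grip_force":{"type":"number"}},"required":["deltas"]}

```bash
ls; mkdir -p pics; python3 - <<'E'
from workcell import manip, eyes
import cv2, numpy as np
np.set_printoptions(precision=4,suppress=True)
s=manip.get_state(); print(s)
for n in ["scene","top"]:
    im=eyes.read_camera(n); cv2.imwrite(f"pics/{n}0.png",im[:,:,::-1]); c=eyes.get_calibration(n); print(n,c)
E
```

```text
pics
{'time': 0.0, 'joint_positions': array([ 1.0294,  0.3513,  1.6524, -0.    ,  1.1391, -0.0846]), 'qvel': array([-0.0003,  0.0007, -0.0008,  0.0003, -0.0001,  0.0017]), 'joint_efforts': array([ -0.0007, -50.6087, -29.1429,  -0.    ,   0.0043,   0.    ]), 'tcp_pos': array([0.2424, 0.4933, 0.2307]), 'ee_rot': array([[-0.8975,  0.441 , -0.0006],
       [ 0.441 ,  0.8975, -0.001 ],
       [ 0.0001, -0.0012, -1.    ]]), 'contact_force': array([-0.364 , -0.3414, -0.1133]), 'ft_torque': array([-0.0048, -0.0129, -0.0016]), 'gripper_force': 0.0, 'gripper_width': 0.08560758039004122}
scene {'camera_matrix': array([[413.0251,   0.    , 283.7463],
       [  0.    , 413.0251, 212.2973],
       [  0.    ,   0.    ,   1.    ]]), 'R': array([[-0.4899,  0.8718, -0.0019],
       [ 0.6436,  0.3602, -0.6753],
       [-0.588 , -0.3321, -0.7375]]), 't': array([ 0.3202, -0.2513,  1.3756])}
top {'camera_matrix': array([[379.1222,   0.    , 280.9436],
       [  0.    , 379.1222, 209.1845],
       [  0.    ,   0.    ,   1.    ]]), 'R': array([[-0.0403, -0.9992,  0.0056],
       [-0.978 ,  0.0383, -0.2049],
       [ 0.2045, -0.0138, -0.9788]]), 't': array([-0.0523,  0.5398,  0.9976])}
```

View pics/scene0.png

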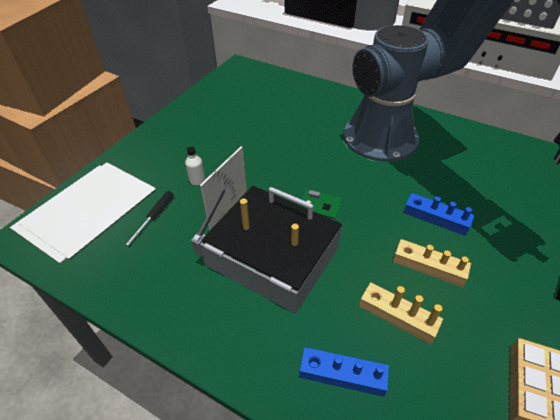

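View pics/top0.png

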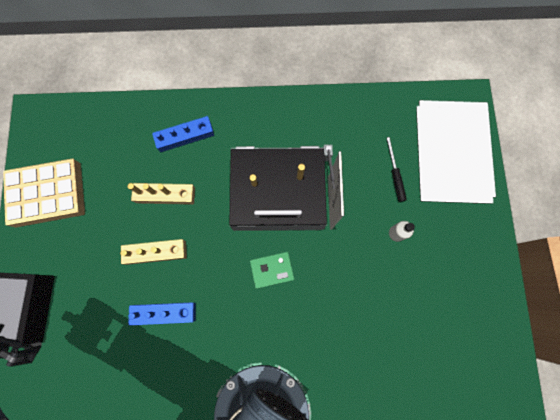

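The scene view shows the long pin at (244,215) and the short pin at (295,235) on the cover, with the bar at about (290,203). The long wooden row is at (400,310), its hole at (376,296). The short wooden row is at (432,260), its hole at (408,249). The index arm runs from (200,240) to (228,182). In the top view the pins are at (302,170) and (253,180), the holes at (184,194) and (175,249), and the bar at (278,213).

```bash
cat > h.py <<'E'
import numpy as np, cv2
np.set_printoptions(precision=4,suppress=True)
def ray(c,p):
    K,R,t=c["camera_matrix"],np.array(c["R"]),np.array(c["t"])
    d=R.T@np.linalg.inv(K)@np.array([p[0],p[1],1.]); return -R.T@t,d/np.linalg.norm(d)
def plane(c,p,z):
    o,d=ray(c,p); return o+d*(z-o[2])/d[2]
def tri(*cp):
    A=np.zeros((3,3));b=np.zeros(3)
    L=[ray(c,p) for c,p in cp]
    for o,d in L:
        M=np.eye(3)-np.outer(d,d);A+=M;b+=M@o
    X=np.linalg.solve(A,b)
    return X,max(np.linalg.norm((np.eye(3)-np.outer(d,d))@(X-o)) for o,d in L)
def proj(c,X):
    q=c["camera_matrix"]@(np.array(c["R"])@np.array(X)+np.array(c["t"])); return q[:2]/q[2]
def blobs(m,amin=8,amax=1e5):
    n,l,s,ce=cv2.connectedComponentsWithStats(m.astype(np.uint8))
    return [(s[i],ce[i],l==i) for i in range(1,n) if amin<=s[i,4]<=amax]
E
python3 - <<'E'
from h import *; from workcell import eyes
for n in ["scene","top"]:
    im=cv2.imread(f"pics/{n}0.png"); hsv=cv2.cvtColor(im,cv2.COLOR_BGR2HSV); H,S,V=cv2.split(hsv)
    rois={"scene":[(225,190,320,250)],"top":[(240,155,325,195)]}[n]
    for x0,y0,x1,y1 in rois:
        m=np.zeros(H.shape,bool); m[y0:y1,x0:x1]=((H>10)&(H<35)&(S>90)&(V>60))[y0:y1,x0:x1]
        for s,c,l in blobs(m):
            print(n,"brass",s,c)
            ys,xs=np.nonzero(l)
            for y in np.unique(ys)[[0,1,2,3,-3,-2,-1]]: print(y,xs[ys==y].min(),xs[ys==y].max())
# enlarged composite: scene fixture, scene rows, top fixture, top rows
sc=cv2.imread("pics/scene0.png"); tp=cv2.imread("pics/top0.png")
a=cv2.resize(sc[140:265,185:350],None,fx=2.4,fy=2.4,interpolation=2)
b=cv2.resize(sc[230:340,350:480],None,fx=3,fy=2.73,interpolation=2)
c=cv2.resize(tp[140:240,225:350],None,fx=3.1,fy=3,interpolation=2)
d=cv2.resize(tp[175:270,115:205],None,fx=4,fy=3.1,interpolation=2)
def pad(i): o=np.zeros((300,396,3),np.uint8);h,w=min(300,i.shape[0]),min(396,i.shape[1]);o[:h,:w]=i[:h,:w];return o
cv2.imwrite("pics/comp0.png",np.vstack([np.hstack([pad(a),pad(b)]),np.hstack([pad(c),pad(d)])]))
E
```

```text
scene brass [239 198  10  32 223] [244.2197 212.6996]
198 241 245
199 240 246
200 239 247
201 239 247
227 243 248
228 243 248
229 244 247
scene brass [291 223   9  23 164] [294.4146 233.6341]
223 293 297
224 292 298
225 291 298
226 291 299
243 291 297
244 292 297
245 293 296
top brass [297 163   8  17 100] [300.33 170.98]
163 301 302
164 299 303
165 298 304
166 298 304
177 297 302
178 297 301
179 298 301
top brass [249 174   8  13  78] [253.0897 179.5256]
174 251 254
175 250 255
176 249 256
177 249 256
184 252 256
185 252 256
186 253 255
```

View pics/comp0.png

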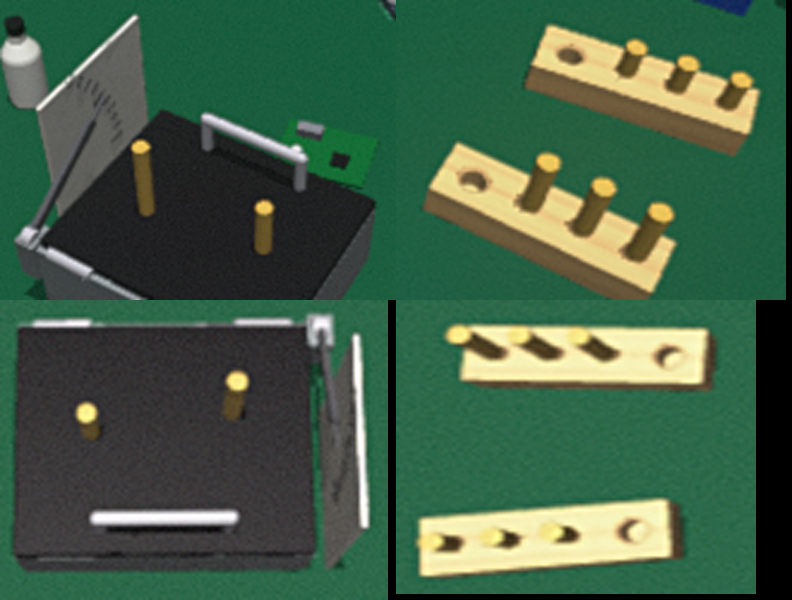

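The composite shows the pin tops, both holes, the bar ends and the index arm clearly. I'll triangulate them.

```bash
python3 - <<'E'
from h import *; from workcell import eyes
S=eyes.get_calibration("scene");T=eyes.get_calibration("top")
P={"long_top":((243.5,201),(301.2,166.4)),"short_top":((294.8,226.1),(252.8,176.7)),
"long_hole":((375.4,296.4),(182.9,193.1)),"short_hole":((407.7,249.8),(174.1,249.2)),
"barL":((311,205.5),(254.7,212.7)),"barR":((269.3,189.3),(301.2,212.5)),"hingeIdx":((200,237),(328,151)),"tip":((224.8,189.8),(332,180))}
for k,(a,b) in P.items():
    X,e=tri((S,a),(T,b)); print(k,X,e*1e3)
for k,z in [("long_hole",.035),("short_hole",.035),("long_top",.187),("short_top",.157)]:
    print(k,plane(S,P[k][0],z),plane(T,P[k][1],z))
# wooden row block top face axes from top view
im=cv2.imread("pics/top0.png");H,s,V=cv2.split(cv2.cvtColor(im,cv2.COLOR_BGR2HSV))
m=(H>10)&(H<35)&(s>40)&(V>150)
m[:, :110]=0; m[:,210:]=0
for st,c,l in blobs(cv2.morphologyEx(m.astype(np.uint8),cv2.MORPH_CLOSE,np.ones((5,5))),200):
    ys,xs=np.nonzero(l); pts=np.array([plane(T,(x,y),.035)[:2] for x,y in zip(xs,ys)],np.float32)
    print(st,cv2.minAreaRect(pts))
# fixture yaw from cover dark top
m=(V<75)&(s<90); m[:140]=0;m[225:]=0;m[:,:225]=0;m[:,:][:,328:]=0
for st,c,l in blobs(m,2000):
    ys,xs=np.nonzero(l); pts=np.array([plane(T,(x,y),.097)[:2] for x,y in zip(xs,ys)],np.float32); print("cover",st,cv2.minAreaRect(pts))
E
```

```text
long_top [ 0.6161 -0.1252  0.186 ] 1.6800345521534068
short_top [ 0.603  -0.0023  0.1568] 1.7889357836576185
long_hole [0.6007 0.2064 0.0295] 1.0517460558228906
short_hole [0.44   0.2284 0.0324] 1.4635125362447086
barL [ 0.5135 -0.0051  0.1383] 0.26139862239972406
barR [ 0.5099 -0.123   0.1327] 1.464579466149533
hingeIdx [ 0.6896 -0.2088  0.0882] 2.2854908934614766
tip [ 0.5852 -0.2025  0.158 ] 3.1771768639102818
long_hole [0.6038 0.2077 0.035 ] [0.5996 0.204  0.035 ]
short_hole [0.4415 0.2299 0.035 ] [0.4401 0.2263 0.035 ]
long_top [ 0.6164 -0.1229  0.187 ] [ 0.6165 -0.1266  0.187 ]
short_top [ 0.6025 -0.0006  0.157 ] [ 0.6036 -0.004   0.157 ]
[ 128  183   65   19 1100] ((0.6051628589630127, 0.27071693539619446), (0.18457265198230743, 0.05202240124344826), 86.42985534667969)
[ 120  239   64   25 1184] ((0.43709874153137207, 0.28833404183387756), (0.05241293087601662, 0.173557311296463), 3.6325459480285645)
cover [ 229  149   99   76 6809] ((0.5938342809677124, -0.06941050291061401), (0.266387403011322, 0.2099541872739792), 87.743408203125)
```

apply_moves:
  deltas:
    - [1, [-564, -339, -100], 64]
    - [1, [-564, -339, -100], 64]
    - [1, [-564, -339, -100], 64]
    - [1, [-564, -339, -100], 64]
    - [1, [-564, -339, -100], 64]
    - [1, [-564, -339, -100], 64]
    - [1, [-564, -339, -100], 64]
    - [1, [-564, -339, -100], 64]
    - [1, [-564, -339, -100], 64]
    - [1, [-564, -339, -100], 64]
    - [1, [-564, -339, -100], 64]
    - [1, [-564, -339, -100], 64]

```text
time: 1.3
tcp_pos: [0.5647, -0.0069, 0.3215]
ee_rot: [[0.003, 1.0, -0.0], [1.0, -0.003, 0.0], [0.0, -0.0, -1.0]]
contact_force: [0.8, 1.4, -0.3]
gripper_width: 0.0853
gripper_force: 0.0
```

```bash
cat >> h.py <<'E'
def go(s,X,yaw=None):
    """tool-frame shift (mm) to put TCP at X; yaw = world angle (deg) wanted of tool y"""
    R=s["ee_rot"]; d=R.T@(np.array(X)-s["tcp_pos"])*1e3
    t=None
    if yaw is not None: t=-((yaw-np.degrees(np.arctan2(R[1,1],R[0,1]))+90)%180-90)
    print("shift",d.round(1),"turn",t)
E
python3 - <<'E'
from h import *; from workcell import eyes,manip
s=manip.get_state(); print(s["time"],s["tcp_pos"],s["ee_rot"],s["joint_positions"])
go(s,[.58,-.05,.33],0)
c=eyes.get_calibration("wrist"); print(c["camera_matrix"][0,0], -c["R"].T@c["t"], c["R"][2])
E
```

```text
1.3 [ 0.5647 -0.0069  0.3215] [[ 0.0033  1.     -0.0004]
 [ 1.     -0.0033  0.0001]
 [ 0.0001 -0.0004 -1.    ]] [-0.0947  0.3027  1.4933  0.0001  1.346  -0.0915]
shift [-43.   15.4  -8.5] turn -0.18656667776525637
371.59160868783323 [0.5664 0.0698 0.4639] [-0.0021 -0.3014 -0.9535]
```

```bash
python3 - <<'E'
from h import *; from workcell import eyes,manip
c=eyes.get_calibration("wrist"); im=eyes.read_camera("wrist")[:,:,::-1]; cv2.imwrite("pics/w1.png",im); np.save("w1.npy",c,allow_pickle=True)
E
```

```text
(no output)
```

View pics/w1.png

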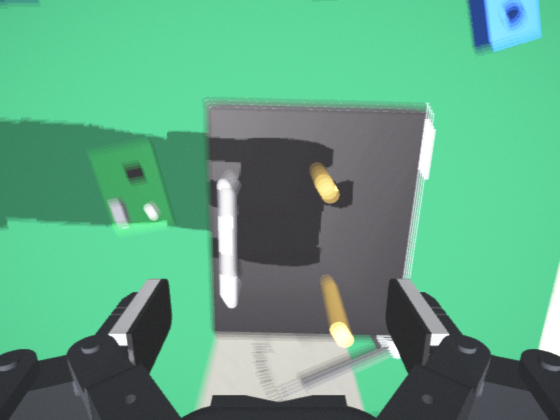

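The picture is motion-blurred because it was taken before the arm had settled. The short pin's top is near (328,191) and the long pin's near (342,335). I'll hover over the short pin and look again once settled.

apply_moves:
  deltas:
    - [1, [4, 38, 50], 0]
    - [1, [4, 38, 50], 0]
    - [1, [4, 38, 50], 0]
    - [1, [4, 38, 50], 0]
    - [1, [4, 38, 50], 0]

```text
time: 1.85
tcp_pos: [0.6019, -0.0007, 0.273]
ee_rot: [[0.002, 1.0, 0.002], [1.0, -0.002, -0.0], [-0.0, 0.002, -1.0]]
contact_force: [-0.4, 0.4, 0.3]
gripper_width: 0.0855
gripper_force: 0.0
```

```bash
cat >> h.py <<'E'
def brass(im,amin=60):
    H,S,V=cv2.split(cv2.cvtColor(im,cv2.COLOR_BGR2HSV))
    return blobs((H>10)&(H<35)&(S>90)&(V>60),amin),V
def cap(n):
    from workcell import eyes
    c=eyes.get_calibration("wrist"); im=np.ascontiguousarray(eyes.read_camera("wrist")[:,:,::-1]); cv2.imwrite(f"pics/{n}.png",im); return im,c
E
python3 - <<'E'
from h import *; from workcell import eyes,manip
s=manip.get_state(); print(s["time"],s["tcp_pos"],s["qvel"])
im,c=cap("w2")
for k,X in dict(st=[.603,-.0023,.157],sf=[.603,-.0023,.097],lt=[.6161,-.1252,.187],lf=[.6161,-.1252,.097]).items(): print(k,proj(c,X))
for st,ce,l in brass(im)[0]: print(st,ce)
E
```

```text
1.85 [ 0.6019 -0.0007  0.273 ] [ 0.0006 -0.0038  0.001   0.0004 -0.0036 -0.002 ]
st [277.8822 207.0679]
sf [277.878  187.2768]
lt [295.867  375.6404]
lf [291.624  309.2582]
[268 179  23  39 398] [278.804  192.0804]
[ 286  303   22   69 1157] [295.0795 337.6413]
```

View pics/w2.png

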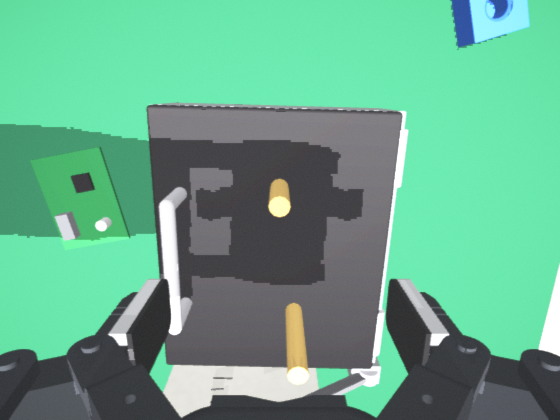

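The settled view puts the short pin's top at (279.5,206) and the long pin's at (298,373). Both agree with the triangulation to 1–2 px. Next I'll grasp the short pin.

apply_moves:
  deltas:
    - [1, [-1, 2, 50], 0]
    - [1, [-1, 2, 100], 0]
    - [1, [-1, 2, 135], 0]
    - [1, [-1, 2, 145], 0]
    - [1, [-1, 2, 145], 0]
    - [-1, [-1, 2, 145], 0]
    - [-1, [-1, 2, 145], 0]
    - [-1, [-1, 2, 145], 0]
    - [-1, [-1, 2, 145], 0]
    - [-1, [-1, 2, 145], 0]
    - [-1, [-1, 2, 145], 0]
    - [-1, [-1, 2, 145], 0]
  grip_force: 60

```text
time: 3.1
tcp_pos: [0.6043, -0.002, 0.1269]
ee_rot: [[0.003, 1.0, 0.001], [1.0, -0.003, -0.0], [-0.0, 0.001, -1.0]]
contact_force: [-0.0, -0.6, 5.2]
gripper_width: 0.0144
gripper_force: 58.6
```

apply_moves:
  deltas:
    - [-1, [0, 0, -50], 0]
    - [-1, [0, 0, -100], 0]
    - [-1, [230, -164, -100], 0]
    - [-1, [230, -164, -100], 0]
    - [-1, [230, -164, -100], 0]
    - [-1, [230, -164, -100], 0]
    - [-1, [230, -164, -100], 0]
    - [-1, [230, -164, -100], 0]
    - [-1, [230, -164, -50], 0]
    - [-1, [230, -164, -8], 0]
    - [-1, [230, -164, -8], 0]
    - [-1, [230, -164, -8], 0]

```text
time: 4.3
tcp_pos: [0.441, 0.2285, 0.1351]
ee_rot: [[0.003, 1.0, -0.001], [1.0, -0.003, -0.0], [-0.0, -0.001, -1.0]]
contact_force: [1.0, -0.1, -0.6]
gripper_width: 0.0145
gripper_force: 58.8
```

```bash
cat > look.py <<'E'
import sys
from h import *; from workcell import eyes,manip
s=manip.get_state(); print(s["time"],s["tcp_pos"],s["gripper_width"],s["qvel"])
im,c=cap(sys.argv[1]); np.save(sys.argv[1]+".npy",c,allow_pickle=True)
for st,ce,l in brass(im)[0]: print(st,ce)
E
python3 look.py w3
```

```text
4.3 [0.441  0.2285 0.1351] 0.014534185672058247 [-0.0044 -0.0369 -0.0294  0.0001  0.0014  0.0008]
[249   0  30  28 683] [264.6442  11.7775]
[ 446   10   80  260 6460] [483.3741 133.2412]
[543  34  17  37 468] [552.5427  53.4081]
[254  61  30  37 837] [268.6655  78.5723]
[ 526   73   34   66 1030] [545.133  116.7165]
[  237   133    80   209 10990] [278.4934 223.2974]
[ 512  166   48   40 1321] [536.5927 184.891 ]
[489 223  37  37 907] [508.376  241.7178]
```

View pics/w3.png

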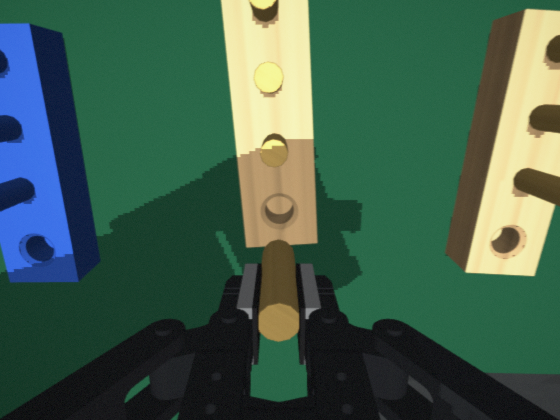

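The wrist view shows the short row's empty hole at (279,210), the held pin's foot at about (278,245), its top at (279,323), and the long row's hole at (507,240). I'll fit the hole rim and compare it with the pin axis.

```bash
python3 - <<'E'
from h import *
im=cv2.imread("pics/w3.png"); c=np.load("w3.npy",allow_pickle=True).item()
g=cv2.GaussianBlur(cv2.cvtColor(im,cv2.COLOR_BGR2GRAY),(3,3),0)
for nm,(cx,cy) in dict(short=(279,210),long=(507,240)).items():
    # rim: outermost strongest dark edge along radial lines
    P=[]
    for a in np.arange(0,2*np.pi,.2):
        r=np.arange(12,25,.5); xs=cx+r*np.cos(a);ys=cy+r*np.sin(a)
        v=cv2.remap(g,xs.astype(np.float32)[None],ys.astype(np.float32)[None],1)[0].astype(float)
        k=np.argmax(abs(np.diff(v))); P.append((xs[k],ys[k]))
    (ex,ey),ax,an=cv2.fitEllipseAMS(np.array(P,np.float32)); print(nm,ex,ey,ax,an, plane(c,(ex,ey),.035))
print(proj(c,[.441,.2285,.105]),proj(c,[.441,.2285,.165]))
x,y,w,h=220,180,130,170
cv2.imwrite("pics/w3c.png",cv2.resize(im[y:y+h,x:x+w],None,fx=3.5,fy=3.5))
for yy in (265,280,295,320):
    row=g[yy,255:305]; print(yy,list(row[::2]))
E
```

```text
short 279.55609130859375 209.20140075683594 (25.950475692749023, 29.722082138061523) 232.53501892089844 [0.4429 0.2302 0.035 ]
long 505.5663146972656 239.8795623779297 (25.036460876464844, 28.214073181152344) 243.18963623046875 [0.6011 0.2072 0.035 ]
[275.9568 253.4582] [274.6587 323.5548]
265 [np.uint8(77), np.uint8(48), np.uint8(20), np.uint8(41), np.uint8(70), np.uint8(73), np.uint8(74), np.uint8(76), np.uint8(76), np.uint8(73), np.uint8(74), np.uint8(75), np.uint8(76), np.uint8(75), np.uint8(75), np.uint8(74), np.uint8(74), np.uint8(72), np.uint8(72), np.uint8(68), np.uint8(46), np.uint8(18), np.uint8(32), np.uint8(73), np.uint8(79)]
280 [np.uint8(51), np.uint8(18), np.uint8(18), np.uint8(46), np.uint8(72), np.uint8(73), np.uint8(75), np.uint8(77), np.uint8(76), np.uint8(73), np.uint8(74), np.uint8(74), np.uint8(76), np.uint8(76), np.uint8(76), np.uint8(75), np.uint8(75), np.uint8(73), np.uint8(72), np.uint8(71), np.uint8(54), np.uint8(18), np.uint8(18), np.uint8(35), np.uint8(73)]
295 [np.uint8(18), np.uint8(18), np.uint8(32), np.uint8(67), np.uint8(73), np.uint8(73), np.uint8(76), np.uint8(78), np.uint8(76), np.uint8(74), np.uint8(73), np.uint8(74), np.uint8(75), np.uint8(75), np.uint8(77), np.uint8(76), np.uint8(75), np.uint8(74), np.uint8(74), np.uint8(71), np.uint8(68), np.uint8(40), np.uint8(16), np.uint8(18), np.uint8(38)]
320 [np.uint8(34), np.uint8(47), np.uint8(123), np.uint8(140), np.uint8(140), np.uint8(140), np.uint8(140), np.uint8(138), np.uint8(138), np.uint8(139), np.uint8(139), np.uint8(138), np.uint8(139), np.uint8(138), np.uint8(138), np.uint8(138), np.uint8(138), np.uint8(138), np.uint8(140), np.uint8(139), np.uint8(137), np.uint8(129), np.uint8(64), np.uint8(32), np.uint8(36)]
```

View pics/w3c.png

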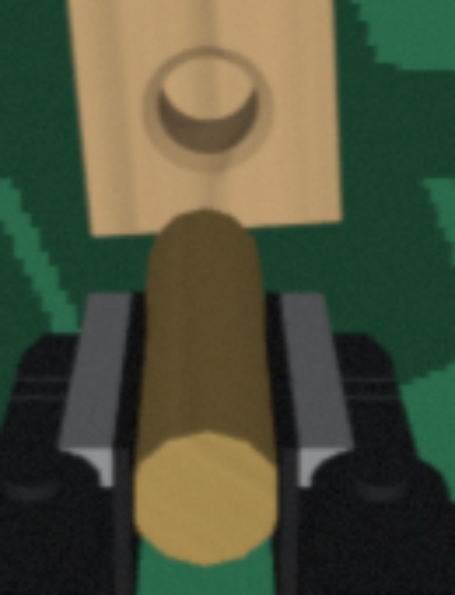

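The held pin shows the same ~1.5 mm camera bias as the hole does, so the pin is already over the hole within about 0.5 mm. I'll lower it.

apply_moves:
  deltas:
    - [-1, [0, 0, 35], 0]
    - [-1, [0, 0, 58], 0]
    - [-1, [0, 0, 64], 0]
    - [-1, [0, 0, 70], 0]
    - [-1, [0, 0, 76], 0]
    - [-1, [0, 0, 80], 0]
    - [-1, [0, 0, 80], 0]

```text
time: 5.05
tcp_pos: [0.4409, 0.2285, 0.0546]
ee_rot: [[0.003, 1.0, 0.0], [1.0, -0.003, 0.0], [0.0, 0.0, -1.0]]
contact_force: [-0.4, 0.1, -1.0]
gripper_width: 0.0142
gripper_force: 58.8
```

apply_moves:
  deltas:
    - [-1, [0, 0, 5], 0]
    - [-1, [0, 0, 10], 0]
    - [-1, [0, 0, 13], 0]
    - [-1, [0, 0, 15], 0]
    - [-1, [0, 0, 15], 0]
    - [-1, [0, 0, 15], 0]

```text
time: 5.65
tcp_pos: [0.4408, 0.2285, 0.0401]
ee_rot: [[0.003, 1.0, 0.0], [1.0, -0.003, 0.0], [0.0, 0.0, -1.0]]
contact_force: [-3.6, -1.2, 11.4]
gripper_width: 0.0141
gripper_force: 60.3
```

apply_moves:
  deltas:
    - [1, [0, 0, 0], 0]
    - [1, [0, 0, 0], 0]
    - [1, [0, 0, 0], 0]
    - [1, [0, 0, 0], 0]
    - [1, [0, 0, -10], 0]
    - [1, [0, 0, -50], 0]
    - [1, [0, 0, -100], 0]
    - [1, [0, 0, -150], 0]
    - [1, [0, 0, -150], 0]

```text
time: 6.55
tcp_pos: [0.4433, 0.2296, 0.1962]
ee_rot: [[0.003, 1.0, 0.01], [1.0, -0.003, 0.004], [0.004, 0.01, -1.0]]
contact_force: [0.2, 0.4, -0.6]
gripper_width: 0.0855
gripper_force: 0.0
```

```bash
python3 look.py w4; python3 - <<'E'
from h import *; from workcell import eyes,manip
im=cv2.imread("pics/w4.png"); c=np.load("w4.npy",allow_pickle=True).item()
print(proj(c,[.441,.2288,.070]),proj(c,[.441,.2288,.075])); 
go(manip.get_state(),[.6165,-.1245,.26],0)
cv2.imwrite("pics/w4c.png",cv2.resize(im[0:300,200:350],(300,600)))
E
```

```text
6.55 [0.4433 0.2296 0.1962] 0.08552345898473845 [-0.0021  0.0809  0.0852 -0.0004 -0.1008  0.0008]
[248   7  25  38 731] [260.4487  25.0575]
[ 413   33   51  206 3190] [436.6411 131.0075]
[ 480   38   80   44 1996] [520.3617  56.9399]
[253  72  23  28 491] [264.5886  85.2994]
[ 470  104   77   29 1775] [507.8045 117.8496]
[ 240  128   64   94 4821] [272.8857 177.9459]
[ 460  155   71   38 1559] [494.5811 173.8165]
[444 202  29  29 523] [459.675  216.5411]
[271.9418 202.8274] [271.8942 204.6895]
shift [-352.9  175.9  -66.7] turn -0.16889359114880165
```

View pics/w4c.png

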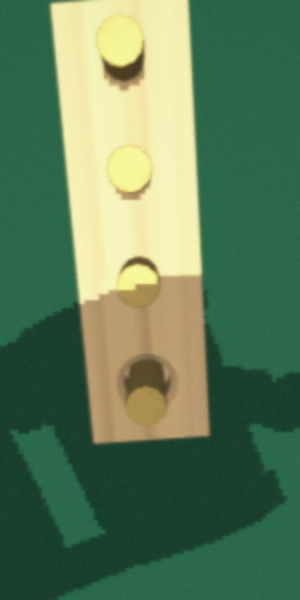

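The short pin stands in its hole with its top at about (273,202), against (272,203) predicted, so it is home. Next is the long pin.

apply_moves:
  deltas:
    - [1, [-353, 176, -67], 0]
    - [1, [-353, 176, -67], 0]
    - [1, [-353, 176, -67], 0]
    - [1, [-353, 176, -67], 0]
    - [1, [-353, 176, -67], 0]
    - [1, [-353, 176, -67], 0]
    - [1, [-353, 176, -67], 0]
    - [1, [-353, 176, -67], 0]
    - [1, [-353, 176, -67], 0]
    - [1, [-353, 176, -67], 0]
    - [1, [-353, 176, -67], 0]

```text
time: 7.7
tcp_pos: [0.6151, -0.1242, 0.2556]
ee_rot: [[0.002, 1.0, -0.002], [1.0, -0.002, 0.001], [0.001, -0.002, -1.0]]
contact_force: [-0.5, 0.2, -0.1]
gripper_width: 0.0852
gripper_force: 0.0
```

```bash
python3 look.py w5; python3 - <<'E'
from h import *; from workcell import eyes,manip
im=cv2.imread("pics/w5.png"); c=np.load("w5.npy",allow_pickle=True).item()
V=cv2.cvtColor(im,cv2.COLOR_BGR2HSV)[:,:,2]
print(proj(c,[.6165,-.1245,.187]))
for st,ce,l in brass(im)[0]:
    ys,xs=np.nonzero(l); y1=ys.max()
    print(st,[(y,xs[ys==y].min(),xs[ys==y].max(),int(V[y,xs[ys==y]].mean())) for y in range(y1-34,y1+1,3)])
go(manip.get_state(),[.6168,-.1242,.143],0)
E
```

```text
7.7 [ 0.6151 -0.1242  0.2556] 0.08518854195585863 [ 0.0104 -0.009   0.0026  0.     -0.0011 -0.0012]
[267 183  28  59 835] [280.3964 205.9844]
[278.8976 227.9852]
[267 183  28  59 835] [(207, np.int64(270), np.int64(291), 193), (210, np.int64(269), np.int64(292), 187), (213, np.int64(269), np.int64(292), 189), (216, np.int64(269), np.int64(292), 194), (219, np.int64(269), np.int64(292), 204), (222, np.int64(268), np.int64(293), 196), (225, np.int64(268), np.int64(293), 217), (228, np.int64(267), np.int64(294), 188), (231, np.int64(268), np.int64(293), 215), (234, np.int64(269), np.int64(292), 222), (237, np.int64(271), np.int64(290), 205), (240, np.int64(275), np.int64(286), 211)]
shift [ -0.3   1.8 112.9] turn -0.11028588786565763
```

apply_moves:
  deltas:
    - [1, [0, 1.5, 50], 0]
    - [1, [0, 1.5, 95], 0]
    - [1, [0, 1.5, 113], 0]
    - [1, [0, 1.5, 113], 0]
    - [-1, [0, 1.5, 113], 0]
    - [-1, [0, 1.5, 113], 0]
    - [-1, [0, 1.5, 113], 0]
    - [-1, [0, 1.5, 113], 0]
    - [-1, [0, 1.5, 113], 0]
    - [-1, [0, 1.5, 113], 0]
    - [-1, [0, 1.5, 113], 0]
  grip_force: 60

```text
time: 8.85
tcp_pos: [0.6174, -0.1252, 0.1441]
ee_rot: [[0.003, 1.0, 0.001], [1.0, -0.003, -0.0], [-0.0, 0.001, -1.0]]
contact_force: [-1.1, 0.1, 6.6]
gripper_width: 0.0149
gripper_force: 58.3
```

apply_moves:
  deltas:
    - [-1, [0, 0, -50], 0]
    - [-1, [0, 0, -90], 0]
    - [-1, [331, -18, -90], 0]
    - [-1, [331, -18, -90], 0]
    - [-1, [331, -18, -90], 0]
    - [-1, [331, -18, -90], 0]
    - [-1, [331, -18, -90], 0]
    - [-1, [331, -18, -90], 0]
    - [-1, [331, -18, -90], 0]
    - [-1, [331, -18, -50], 0]
    - [-1, [331, -18, -18], 0]
    - [-1, [331, -18, -18], 0]

```text
time: 10.05
tcp_pos: [0.5977, 0.2056, 0.1569]
ee_rot: [[0.003, 1.0, -0.008], [1.0, -0.003, -0.002], [-0.002, -0.008, -1.0]]
contact_force: [-0.6, -0.4, -0.9]
gripper_width: 0.0147
gripper_force: 58.7
```

apply_moves:
  deltas:
    - [-1, [0, 0, 0], 0]
    - [-1, [0, 0, 0], 0]

```text
time: 10.25
tcp_pos: [0.6012, 0.206, 0.1635]
ee_rot: [[0.003, 1.0, 0.003], [1.0, -0.003, 0.001], [0.001, 0.003, -1.0]]
contact_force: [0.3, 0.6, -1.4]
gripper_width: 0.0145
gripper_force: 58.7
```

```bash
python3 look.py w6; python3 - <<'E'
from h import *; from workcell import manip
im=cv2.imread("pics/w6.png"); c=np.load("w6.npy",allow_pickle=True).item()
t=manip.get_state()["tcp_pos"]
for z in (-.047,.043): print("pin proj",proj(c,t+[0,0,z]))
print("hole proj",proj(c,[.6005,.2063,.035]))
cv2.imwrite("pics/w6c.png",cv2.resize(im[150:350,200:360],None,fx=3,fy=3,interpolation=cv2.INTER_CUBIC))
E
```

```text
10.25 [0.6012 0.206  0.1635] 0.014527442815872193 [ 0.0002 -0.0078  0.0005 -0.0008 -0.0044  0.0011]
[   0    0   43   65 1322] [21.4728 41.8676]
[  58    0   62  202 4233] [88.9341 95.1453]
[277   0  30  38 904] [289.4004  16.521 ]
[272  62  31  40 876] [286.6838  80.403 ]
[   0   96   59   29 1400] [ 28.0829 109.83  ]
[  245   130    71   238 11102] [279.095  238.3613]
[  18  153   61   42 1587] [ 49.7404 175.2873]
pin proj [275.7616 240.9689]
pin proj [274.4844 347.8675]
hole proj [275.3293 200.0616]
```

View pics/w6c.png

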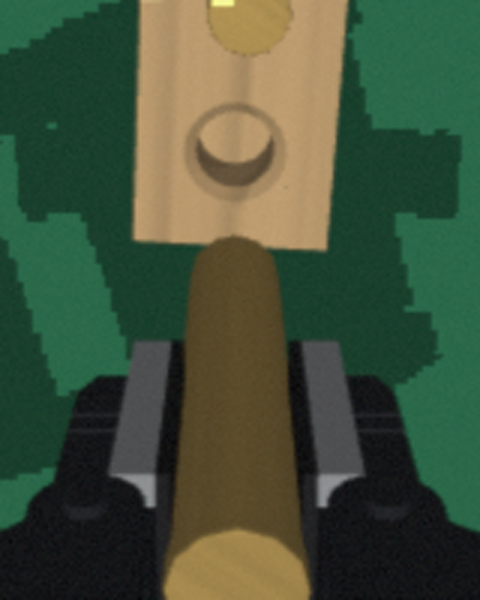

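The long row's hole ring is centred at (278,200). After bias correction that is about (0.6014, 0.2063), and the pin is within 0.5 mm of it. I'll lower it.

apply_moves:
  deltas:
    - [-1, [0, 0, 40], 0]
    - [-1, [0, 0, 68], 0]
    - [-1, [0, 0, 75], 0]
    - [-1, [0, 0, 82], 0]
    - [-1, [0, 0, 88], 0]
    - [-1, [0, 0, 92], 0]
    - [-1, [0, 0, 92], 0]

```text
time: 11.0
tcp_pos: [0.6004, 0.206, 0.0698]
ee_rot: [[0.003, 1.0, 0.0], [1.0, -0.003, 0.0], [0.0, 0.0, -1.0]]
contact_force: [-0.4, 0.2, -1.1]
gripper_width: 0.0146
gripper_force: 58.7
```

apply_moves:
  deltas:
    - [-1, [0, 0, 5], 0]
    - [-1, [0, 0, 10], 0]
    - [-1, [0, 0, 13], 0]
    - [-1, [0, 0, 14], 0]
    - [-1, [0, 0, 14], 0]
    - [-1, [0, 0, 14], 0]

```text
time: 11.6
tcp_pos: [0.6006, 0.2061, 0.0572]
ee_rot: [[0.003, 1.0, 0.001], [1.0, -0.003, 0.0], [0.0, 0.001, -1.0]]
contact_force: [-6.3, -1.6, 16.7]
gripper_width: 0.0146
gripper_force: 61.0
```

The long pin is home, with contact at the bottom. I'll release it, rise and go over the bar.

apply_moves:
  deltas:
    - [1, [0, 0, 0], 0]
    - [1, [0, 0, 0], 0]
    - [1, [0, 0, 0], 0]
    - [1, [0, 0, 0], 0]
    - [1, [0, 0, -10], 0]
    - [1, [0, 0, -50], 0]
    - [1, [0, 0, -100], 0]
    - [1, [0, 0, -150], 0]
    - [1, [0, 0, -193], 0]

```text
time: 12.5
tcp_pos: [0.6002, 0.206, 0.2521]
ee_rot: [[0.003, 1.0, 0.002], [1.0, -0.003, 0.001], [0.001, 0.002, -1.0]]
contact_force: [0.5, 0.3, -0.6]
gripper_width: 0.0857
gripper_force: 0.0
```

apply_moves:
  deltas:
    - [1, [-270, -88, 0], 2]
    - [1, [-270, -88, 0], 2]
    - [1, [-270, -88, 0], 2]
    - [1, [-270, -88, 0], 2]
    - [1, [-270, -88, 0], 2]
    - [1, [-270, -88, 0], 2]
    - [1, [-270, -88, 0], 2]
    - [1, [-270, -88, 0], 2]
    - [1, [-270, -88, 0], 2]
    - [1, [-270, -88, 0], 2]

```text
time: 13.5
tcp_pos: [0.5116, -0.0628, 0.2485]
ee_rot: [[0.036, 0.999, 0.0], [0.999, -0.036, 0.0], [0.0, 0.0, -1.0]]
contact_force: [-1.1, -0.0, 0.1]
gripper_width: 0.0852
gripper_force: 0.0
```

```bash
python3 look.py w7; python3 - <<'E'
from h import *; from workcell import manip,eyes
im=cv2.imread("pics/w7.png"); c=np.load("w7.npy",allow_pickle=True).item()
for n in ("scene","top"): cv2.imwrite(f"pics/{n}1.png",eyes.read_camera(n)[:,:,::-1])
# long pin home check in scene
S=eyes.get_calibration("scene")
print("want top",proj(S,[.6012,.2062,.10]), proj(S,[.441,.2288,.07]))
q=cv2.imread("pics/scene1.png")
a=cv2.resize(q[165:250,185:285],(400,340),interpolation=2); b=cv2.resize(q[230:340,350:480],(400,340),interpolation=2)
top=np.hstack([a,b]); w=im[150:420,100:460]; w=cv2.resize(w,(347,260))
t=cv2.imread("pics/top1.png")[130:240,300:350]; t=cv2.resize(t,(118,260),interpolation=2); bot=np.zeros((260,800,3),np.uint8); bot[:,:347]=w; bot[:,350:468]=t
bot[:,470:670]=cv2.resize(cv2.imread("pics/top0.png")[140:220,310:350],(200,260),interpolation=2) 
cv2.imwrite("pics/comp1.png",np.vstack([top,bot]))
E
```

```text
13.5 [ 0.5116 -0.0628  0.2485] 0.08522408854952873 [ 0.0005  0.002   0.0011 -0.0004 -0.0007 -0.0014]
want top [380.0914 279.1475] [410.5266 240.579 ]
```

View pics/comp1.png

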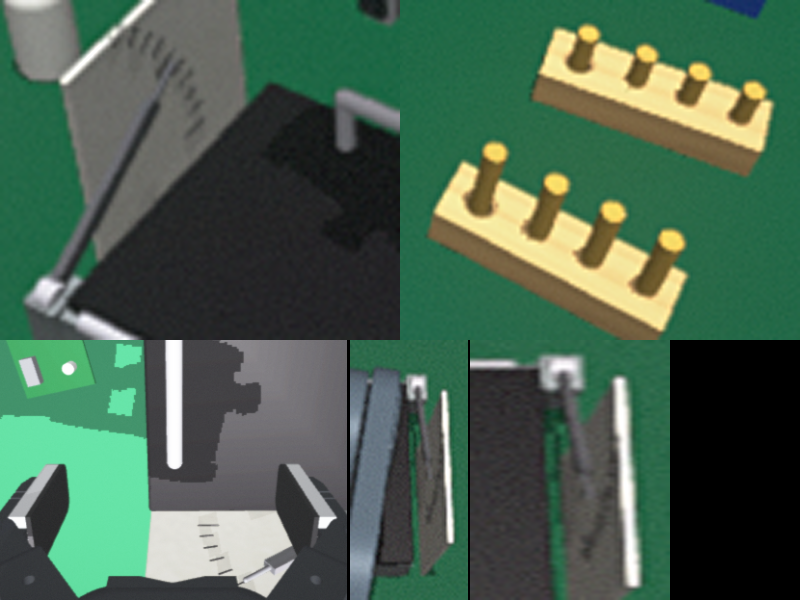

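The scene view shows both pins home, level with their neighbours, and both rows full. The index arm crosses the scale plate from about (200,232) to its tip at (228,180) in scene pixels, and the bar is vertical in the wrist view at column 280. Next I'll work out the bar and arm geometry numerically.

```bash
cat > arm.py <<'E'
from h import *; from workcell import eyes
W=np.load("w7.npy",allow_pickle=True).item(); S=eyes.get_calibration("scene");T=eyes.get_calibration("top")
im=cv2.imread("pics/w7.png"); g=cv2.cvtColor(im,cv2.COLOR_BGR2GRAY)
P=[]
for y in range(140,275,6):
    xs=np.nonzero(g[y,255:305]>170)[0]+255
    if len(xs): P.append((y,xs.min(),xs.max(),plane(W,((xs.min()+xs.max())/2,y),.137)))
b=np.array([p[3][:2] for p in P]); k=np.polyfit(b[:,1],b[:,0],1); yaw=-np.arctan(k[0]); print("bar",P[0][:3],P[-1][:3],b[0],b[-1],"yaw deg",np.degrees(yaw))
m=g[:, 262:298]>170; col=m.sum(1)>8; r=np.nonzero(col)[0]; print("bar rows",r.min(),r.max(),plane(W,(280,r.min()),.137),plane(W,(280,r.max()),.137))
# arm in scene
q=cv2.GaussianBlur(cv2.cvtColor(cv2.imread("pics/scene0.png"),cv2.COLOR_BGR2GRAY),(3,3),0).astype(float)
A=[]
for y in range(184,222,2):
    x0=223.75+(y-191.2)*(200.5-223.75)/(232.5-191.2)
    xs=np.arange(int(x0)-7,int(x0)+8); v=q[y,xs]; w=np.clip(np.percentile(v,70)-12-v,0,None)
    w[abs(xs-x0)>4.5]=0
    A.append(((w*xs).sum()/w.sum(),y,w.max()))
print(np.array(A).round(1).tolist())
A=np.array(A); A=A[A[:,2]>10]
def solve(th_yaw,mid,yf):
    c,s=np.cos(th_yaw),np.sin(th_yaw); ex=np.array([c,s,0]); ey=np.array([-s,c,0]); o=np.array([mid[0],mid[1],0])+85*ex/1e3
    pts=[]
    for u,v,_ in A:
        oo,d=ray(S,(u,v)); t=(yf-(oo-o)@ey)/(d@ey); X=oo+t*d-o; pts.append((X@ex,X[2]))
    pts=np.array(pts); k=np.polyfit(pts[:,0],pts[:,1],1); return np.arctan(-k[0]), np.polyval(k,.1), pts[0],pts[-1]
import sys
mid=[float(sys.argv[1]),float(sys.argv[2])]; ya=np.radians(float(sys.argv[3]))
for yf in (-.136,-.140,-.144): print(yf,*solve(ya,mid,yf))
E
python3 arm.py .5125 -.064 -2.0
```

```text
bar (140, np.int64(271), np.int64(289)) (272, np.int64(274), np.int64(288)) [ 0.5157 -0.0157] [ 0.513  -0.1143] yaw deg -1.6785766140644827
bar rows 0 400 [0.5187 0.0682 0.137 ] [ 0.508  -0.2349  0.137 ]
[[nan, 184.0, 0.0], [230.0, 186.0, 1.4], [nan, 188.0, 0.0], [223.5, 190.0, 14.0], [222.8, 192.0, 35.0], [221.8, 194.0, 36.0], [220.8, 196.0, 36.0], [219.8, 198.0, 36.0], [218.7, 200.0, 32.8], [217.7, 202.0, 31.8], [216.7, 204.0, 32.0], [215.7, 206.0, 30.0], [214.6, 208.0, 32.0], [213.6, 210.0, 32.0], [212.5, 212.0, 31.8], [211.4, 214.0, 35.6], [210.4, 216.0, 28.8], [209.4, 218.0, 29.6], [208.4, 220.0, 28.6]]
-0.136 0.5561448282638204 0.08788405620241693 [-0.0075  0.1562] [0.0595 0.1132]
-0.14 0.5561448282638188 0.07956859842749578 [-0.0118  0.1506] [0.0557 0.1072]
-0.144 0.55614482826382 0.07125314065257446 [-0.0161  0.1449] [0.052  0.1012]arm.py:17: RuntimeWarning: invalid value encountered in scalar divide
  A.append(((w*xs).sum()/w.sum(),y,w.max()))
```

apply_moves:
  deltas:
    - [1, [0, 1.5, 50], 0]
    - [1, [0, 1.5, 100], 0]
    - [1, [0, 1.5, 125], 0]
    - [1, [0, 1.5, 131], 0]
    - [1, [0, 1.5, 131], 0]
    - [-1, [0, 1.5, 131], 0]
    - [-1, [0, 1.5, 131], 0]
    - [-1, [0, 1.5, 131], 0]
    - [-1, [0, 1.5, 131], 0]
    - [-1, [0, 1.5, 131], 0]
    - [-1, [0, 1.5, 131], 0]
    - [-1, [0, 1.5, 131], 0]
  grip_force: 80

```text
time: 14.85
tcp_pos: [0.513, -0.0638, 0.1178]
ee_rot: [[0.038, 0.999, 0.0], [0.999, -0.038, -0.0], [-0.0, 0.0, -1.0]]
contact_force: [-1.6, -0.0, 5.1]
gripper_width: 0.0095
gripper_force: 78.0
```

```bash
for a in "-1.68" "-2.3" "-1.2"; do python3 arm.py .513 -.064 $a 2>/dev/null | tail -2|head -1; done
python3 - <<'E'
import numpy as np
for th in np.arange(0,.60,.05).tolist()+[.555,.565]:
    # displacement of bar in fixture x,z (mm)
    x=-185*np.cos(th)+52*np.sin(th)+185; z=185*np.sin(th)+52*np.cos(th)-52
    print(round(th,3),round(x,1),round(z,1))
E
```

```text
-0.14 0.5477236911894044 0.0809620556606381 [-0.0127  0.1512] [0.0552 0.1084]
-0.14 0.5639478329211425 0.07774221548755955 [-0.012   0.1501] [0.0553 0.1061]
-0.14 0.5349017379168985 0.08348736720312053 [-0.0132  0.152 ] [0.0552 0.1102]
0.0 0.0 0.0
0.05 2.8 9.2
0.1 6.1 18.2
0.15 9.8 27.1
0.2 14.0 35.7
0.25 18.6 44.2
0.3 23.6 52.3
0.35 29.0 60.3
0.4 34.9 67.9
0.45 41.0 75.3
0.5 47.6 82.3
0.55 54.5 89.0
0.555 55.2 89.7
0.565 56.6 91.0
```

Angle estimate is about 0.55 rad. I'll lift along the arc.

apply_moves:
  deltas:
    - [-1, [0, 2.8, -9.2], 0]
    - [-1, [0, 6.1, -18.2], 0]
    - [-1, [0, 9.8, -27.1], 0]
    - [-1, [0, 14.0, -35.7], 0]
    - [-1, [0, 18.6, -44.2], 0]
    - [-1, [0, 23.6, -52.3], 0]
    - [-1, [0, 29, -60.3], 0]
    - [-1, [0, 34.9, -67.9], 0]
    - [-1, [0, 41, -75.3], 0]
    - [-1, [0, 47.6, -82.3], 0]
    - [-1, [0, 54.5, -89], 0]
    - [-1, [0, 54.5, -89], 0]

```text
time: 16.05
tcp_pos: [0.5656, -0.0654, 0.2081]
ee_rot: [[0.038, 0.999, -0.006], [0.999, -0.038, 0.001], [0.001, -0.006, -1.0]]
contact_force: [-22.6, 3.4, 9.5]
gripper_width: 0.0092
gripper_force: 79.1
```

apply_moves:
  deltas:
    - [-1, [0, 0, 0], 0]
    - [-1, [0, 0, 0], 0]
    - [-1, [0, 0, 0], 0]

```text
time: 16.35
tcp_pos: [0.5649, -0.0653, 0.2075]
ee_rot: [[0.038, 0.999, -0.006], [0.999, -0.038, 0.001], [0.001, -0.006, -1.0]]
contact_force: [-21.5, 2.0, 8.5]
gripper_width: 0.0092
gripper_force: 79.0
```

```bash
python3 - <<'E'
from h import *; from workcell import manip,eyes
s=manip.get_state(); d=(s["tcp_pos"]-np.array([.513,-.0638,.1178]))*1e3; print(s["time"],d,s["contact_force"],s["gripper_width"])
from scipy.optimize import minimize_scalar
f=lambda th:(-185*np.cos(th)+52*np.sin(th)+185-d[0])**2+(185*np.sin(th)+52*np.cos(th)-52-d[2])**2
r=minimize_scalar(f,bounds=(0,1),method="bounded"); print("cover angle",r.x,r.fun**.5)
S=eyes.get_calibration("scene")
im=np.ascontiguousarray(eyes.read_camera("scene")[:,:,::-1]); cv2.imwrite("pics/scene2.png",im)
g=cv2.cvtColor(im,cv2.COLOR_BGR2GRAY)
# predicted cover right-edge line (top & bottom faces) in the image
ya=np.radians(-1.8); ex=np.array([np.cos(ya),np.sin(ya),0]); ey=np.array([-np.sin(ya),np.cos(ya),0]); o=np.array([.513,-.0638,0])+.085*ex
hin=o+.1*ex+[0,0,.085]
def cov(a,y,h,th): return hin+ey*y+(-a*np.cos(th)+h*np.sin(th))*ex+np.array([0,0,a*np.sin(th)+h*np.cos(th)])
for a in (.02,.1,.2,.215): print(a,proj(S,cov(a,-.13,.012,r.x)),proj(S,cov(a,-.13,0,r.x)),"arm",proj(S,cov(a,-.14,0,.548)))
for y in range(160,235,8): print(y,g[y,196:256:2].tolist())
E
```

```text
16.35 [51.9319 -1.5434 89.7222] [-21.5444   1.9992   8.4707] 0.009210016354600715
cover angle 0.5428703601255463 2.2331789989415665
0.02 [202.9576 231.6972] [205.2519 232.7566] arm [201.8949 231.0669]
0.1 [218.7361 201.2418] [220.83   202.6372] arm [217.3779 201.0199]
0.2 [238.0498 163.9626] [239.9031 165.7606] arm [236.3523 164.1976]
0.215 [240.9085 158.4447] [242.7266 160.3015] arm [239.1628 158.7433]
160 [224, 218, 203, 89, 74, 74, 73, 74, 72, 75, 77, 75, 75, 69, 82, 248, 167, 97, 97, 103, 105, 104, 105, 106, 79, 74, 75, 72, 72, 71]
168 [132, 131, 121, 104, 78, 72, 76, 78, 72, 69, 101, 244, 138, 95, 102, 101, 103, 103, 104, 103, 106, 67, 36, 35, 31, 34, 32, 31, 32, 34]
176 [134, 130, 125, 118, 94, 66, 155, 247, 112, 85, 101, 92, 85, 97, 71, 102, 98, 101, 103, 68, 33, 32, 35, 37, 32, 36, 31, 32, 29, 31]
184 [123, 121, 188, 235, 98, 100, 104, 102, 102, 103, 103, 98, 103, 103, 75, 96, 95, 58, 33, 35, 36, 30, 34, 36, 36, 28, 26, 26, 24, 21]
192 [75, 77, 76, 113, 101, 105, 102, 101, 99, 100, 103, 102, 101, 56, 64, 51, 34, 36, 30, 35, 33, 29, 37, 21, 23, 21, 26, 24, 22, 26]
200 [76, 76, 73, 77, 110, 100, 103, 102, 100, 102, 102, 54, 71, 51, 32, 35, 33, 35, 31, 34, 34, 26, 25, 22, 22, 21, 24, 22, 26, 20]
208 [74, 73, 77, 74, 79, 104, 100, 101, 105, 49, 84, 43, 31, 38, 32, 35, 34, 34, 32, 32, 36, 36, 31, 37, 33, 35, 29, 23, 23, 23]
216 [75, 78, 73, 76, 73, 92, 100, 43, 78, 36, 33, 36, 35, 36, 38, 34, 32, 33, 34, 31, 34, 30, 38, 37, 33, 32, 34, 35, 33, 35]
224 [75, 74, 72, 87, 107, 42, 97, 39, 35, 34, 35, 36, 36, 34, 35, 34, 35, 33, 35, 33, 34, 38, 36, 31, 35, 32, 35, 36, 31, 36]
232 [74, 93, 100, 38, 68, 31, 34, 38, 36, 32, 35, 29, 35, 34, 32, 35, 37, 31, 34, 34, 33, 31, 32, 33, 36, 37, 38, 34, 34, 37]
```

```bash
cat > par.py <<'E'
import sys
from h import *; from workcell import eyes
S=eyes.get_calibration("scene")
im=cv2.imread(sys.argv[1]); g=cv2.cvtColor(im,cv2.COLOR_BGR2GRAY).astype(float)
ya=np.radians(-1.8); ex=np.array([np.cos(ya),np.sin(ya),0]); ey=np.array([-np.sin(ya),np.cos(ya),0]); o=np.array([.513,-.0638,0])+.085*ex
def ang(A,yf):
    pts=[]
    for u,v in A:
        oo,d=ray(S,(u,v)); X=oo+(yf-(oo-o)@ey)/(d@ey)*d-o; pts.append((X@ex,X[2]))
    pts=np.array(pts); 
    for _ in range(3):
        k=np.polyfit(pts[:,0],pts[:,1],1); r=pts[:,1]-np.polyval(k,pts[:,0]); pts=pts[abs(r)<max(.0008,2.5*r.std())]
    return np.arctan(-k[0]),np.polyval(k,.1),r.std()*1e3,len(pts)
def edge(y,x0,w,lev):  # first crossing left->right to dark
    v=g[y]; 
    for x in range(int(x0-w),int(x0+w)):
        if v[x]>=lev>v[x+1]: return x+(v[x]-lev)/(v[x]-v[x+1])
E=[]
for y in range(160,189):
    x=edge(y,234.5+(176-y)*.51,4,67)
    if x: E.append((x,y))
print("right edge",np.round(E[::5],1).tolist(),ang(E,-.13))
# arm: darkest centroid, left flank (plate->arm) edge in both pictures
g0=cv2.cvtColor(cv2.imread("pics/scene0.png"),cv2.COLOR_BGR2GRAY).astype(float); gs=g
for n,gg in (("before",g0),("now",gs)):
    g=gg; L=[]
    for y in range(193,222):
        x=edge(y,221.2-(y-192)*.515,3,78)
        if x: L.append((x,y))
    print("arm left flank",n,np.round(L[::8],1).tolist(),ang(L,-.143))
g=255-g0; R=[]
for y in range(193,215):
    x=edge(y,224-(y-192)*.515,4,255-78)
    if x: R.append((x,y))
print("arm right flank before",np.round(R[::8],1).tolist(),ang(R,-.137) if len(R)>5 else 0)
# left edge of cover vs green
V=cv2.cvtColor(im,cv2.COLOR_BGR2HSV)
sat=((V[:,:,1]>120)&(V[:,:,0]>55)&(V[:,:,0]<90)).astype(np.uint8)
for y in range(180,300,10): r=np.nonzero(sat[y,290:400])[0]; print(y,r[:1]+290,end=" ")
E
python3 par.py pics/scene2.png
```

```text
right edge [[241.6, 162.0], [238.5, 167.0], [236.0, 172.0], [233.5, 177.0], [230.9, 182.0], [228.2, 187.0]] (np.float64(0.5391498424884021), np.float64(0.0890620753968426), np.float64(0.5749885986389628), 26)
arm left flank before [[220.6, 193.0], [216.5, 201.0], [212.4, 209.0], [208.2, 217.0]] (np.float64(0.5410671637918993), np.float64(0.08381208834509868), np.float64(0.5020589509399356), 29)
arm left flank now [[220.7, 193.0], [216.8, 201.0], [212.6, 209.0], [208.4, 217.0]] (np.float64(0.5391582712493631), np.float64(0.08326658128843686), np.float64(0.4684967952507388), 29)
arm right flank before [[224.0, 193.0], [219.8, 201.0], [215.7, 209.0]] (np.float64(0.5241932185372536), np.float64(0.08166158616747218), np.float64(0.4201219390274598), 22)
180 [290] 190 [313] 200 [336] 210 [336] 220 [332] 230 [341] 240 [339] 250 [337] 260 [330] 270 [324] 280 [317] 290 [311]
```

The cover edge reads 0.539 in the image and 0.543 from the TCP. The arm reads 0.53–0.55, so they are parallel within the measurement. I'll relieve the radial squeeze and check that it holds steady.

apply_moves:
  deltas:
    - [-1, [0, -1.4, -1.5], 0]
    - [-1, [0, -1.4, -1.5], 0]
    - [-1, [0, -1.4, -1.5], 0]
    - [-1, [0, -1.4, -1.5], 0]
    - [-1, [0, -1.4, -1.5], 0]
    - [-1, [0, -1.4, -1.5], 0]
    - [-1, [0, -1.4, -1.5], 0]
    - [-1, [0, -1.4, -1.5], 0]
    - [-1, [0, -1.4, -1.5], 0]
    - [-1, [0, -1.4, -1.5], 0]

```text
time: 17.4
tcp_pos: [0.5652, -0.0654, 0.208]
ee_rot: [[0.038, 0.999, -0.002], [0.999, -0.038, 0.001], [0.001, -0.002, -1.0]]
contact_force: [-7.0, 2.4, -6.1]
gripper_width: 0.0093
gripper_force: 79.4
```

```bash
python3 - <<'E'
from h import *; from workcell import manip,eyes
cv2.imwrite("pics/scene3.png",eyes.read_camera("scene")[:,:,::-1])
s=manip.get_state(); d=(s["tcp_pos"]-np.array([.513,-.0638,.1178]))*1e3
print(s["time"],d,s["contact_force"],s["gripper_width"],np.arctan2(52+d[2],185-d[0])-np.arctan2(52,185))
E
python3 par.py pics/scene3.png | head -3
```

```text
17.45 [52.2233 -1.5779 90.1961] [-6.3739  1.7852 -6.5661] 0.00917922106513732 0.5456297347102302
right edge [[241.8, 162.0], [238.6, 167.0], [236.1, 172.0], [233.3, 177.0], [228.0, 182.0], [228.0, 187.0]] (np.float64(0.5291842352288796), np.float64(0.09162665733995637), np.float64(0.5750299206386759), 25)
arm left flank before [[220.6, 193.0], [216.5, 201.0], [212.4, 209.0], [208.2, 217.0]] (np.float64(0.5410671637918993), np.float64(0.08381208834509868), np.float64(0.5020589509399356), 29)
arm left flank now [[220.8, 193.0], [216.7, 201.0], [212.6, 209.0], [208.4, 217.0]] (np.float64(0.5387844703649133), np.float64(0.08319076177182502), np.float64(0.4257488236272805), 29)
```

```bash
python3 -c "
from workcell import workorder; print(workorder.close_job())"
```

```text
the job is handed in; nothing more can be done
None
```

I handed the job in at about 17.5 s, with both pins fully home in their matching rows and the cover held at about 0.545 rad, against an index arm measured at 0.53–0.55 rad; the index arm, bottle, screwdriver and board were not touched.

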